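# Tuck the rail's flange under the joggled panel and hold it down for tacking

## Robot

A 6-joint arm with a two-finger parallel gripper is mounted at the origin on the work surface. World frame = base frame: x ahead of the robot, y to its left, z up, the work surface at z = 0. Lengths are in m, angles in rad, forces in N, time in s.
With the tool pointing down it reaches from about 0.35 to 0.775 m from the base axis. Payload 5.5 kg.
Tool frame: the origin (TCP) lies at the very end of the fingers, on their centre line; the grasp point (between the pads) lies 19 mm behind it; z points along the fingers, y is the line along which they close (so a half turn about z gives the same grasp; the last joint's range is limited). The gripper opens to 85 mm and grips with 20 to 120 N. Pads are 22 mm wide; open, the fingers measure 114 mm over their backs; the gripper's body (76 mm by 85 mm) begins 54 mm behind the grasp point. The pads swing forward as they close: fully open they stand 13 mm farther back than shut.
Start: joints at [1.059, 0.313, 0.046, 1.304, 0, 1.431], TCP at [0.209, 0.536, 0.231] pointing down, gripper open.
Joint ranges: [-2.76, 2.76], [-0.86, 1.69], [-1.03, 1.26], [-2.2, 2.34], [-1.47, 1.5], [-3.14, 3.14]. Speed limits (rad/s): [2.57, 2.57, 3.14, 3.14, 3.14, 3.14].

## Interface

Orientations are given as a unit quaternion [w, x, y, z].
In Python, from workcell import env, cams, ticket, spotter gives the robot as it stands.
- The arm moves only by the tool jog_arm, never from a script. Its argument "increments" is a list that holds one entry, the list of rows, each a list of 7 numbers: the shift along the tool's x, y, z in units of 0.25 m (1.0 is 0.25 m), then the turn, a rotation vector about the tool's x, y, z in units of 180 degrees (1.0 is 180 degrees), then the closure in counts, from 0 (fully open) to 255 (shut). A call has 1 to 20 rows; each row shifts and turns the commanded pose from where the row before left it, along the tool's axes as they then stand; what a row does not reach is not made up. A row lasts 1/10 s, in which the tool goes at most 50 mm and 8.59 degrees, less where a joint would pass 70% of its speed; a pose out of reach is approached as far as the arm can. A call with a number of a shift or a turn outside -1 to 1 is refused whole. A call with a gripper value outside its range is refused whole. The fingers move at their own pace and stop on an object; "force" is the grip in N (left out, the last holds). Time passes only in rows, so rows that do not move let the fingers close. It gives the time, the measured TCP pose, the force, the opening and the grip force at its end, in the units of the state.
- env.get_state(): the state, without advancing time (a new reading comes with each control period).
- cams.read_camera(name): name is "side" or "top"; returns a dict with "pixels" (420x560x3 uint8, red, green, blue), "fx", "fy", "cx", "cy" (pixels), "k1" (the pictures are not rectified: a ray, as slopes to the right and down, at radius r is drawn at 1 + k1 r^2 times it, then the intrinsics apply), "xyz" and "attitude" of the camera in the world. Camera axes: x right, y down, z forward; pixel columns grow to the right and rows downward; lengths in m; the calibration is good to about 2 mm. A picture is of the moment at which its call begins. There is no depth.
- ticket.hand_in(): hands the job in; it is judged then, once.
Trained networks look in the newest picture that a camera, given by its name, has taken for a name from the list of things; names that differ only in an ending like _2 or _b are one class to them, and where a whole thing is asked for, a point or a joint stands for the part that bears it (a point fixed in the world has none). Each returns a list of dicts, best first, with "conf" (0 to 1); they miss things now and then, are a little off and sometimes report something else, mostly with a low value. They report only what shows in the picture. A call takes as long as a camera call. They do not tell look-alikes from the thing itself.
- spotter.find_in(target, camera): "uv" ([column, row] in pixels, amid what is visible of it).
- spotter.cut_out(target, camera): "region" (420x560 bool, what is visible of it) and "uv" ([column, row] in pixels, amid what is visible of it).
- spotter.landmark_of(target, camera): "uv" ([column, row] in pixels: a listed point, or the origin of a listed thing).
The state is a dict: "clock": time; "joint_pos": joint angles; "qvel": joint speeds; "tau": joint torques, N m; "tcp_pos": TCP position; "orientation": TCP orientation; "wrist_force": force on the tool from outside, world axes, zero at the start; "ft_torque": the same for the moment, N m; "finger_gap": finger opening in m; "grip_force": force on a finger pad.
Only numpy, scipy, OpenCV 4.12 (cv2) and the standard library are available. Lean on these libraries where they do the work, as an engineer would, in place of code of your own. Each camera call takes 0.05 s, during which the arm holds its last target. There are 200 camera calls.

## Task

Fit up the lap joint for tacking: take the flanged rail (the short square tube welded on a flat) by its tube and slide the flat's free edge under the stepped-up edge of the sheet panel until it comes home against the step, with the ends of the rail in line with the sides of the panel. Do not lift or shift the panel, and leave everything else on the table where it is. Finish while still gripping the rail and pressing it down firmly, flat on the table, with a push of about 15 N: do not let go.

Things in the scene. Friction and masses are not known exactly. Their poses are not given: they have to be found in the camera images.
- rail: Loose bare-steel rail, 0.7 kg: square tube 30 x 30 x 140 mm (along y, sides at x = -15, +15; top 35 mm above the underside) welded on a flat 100 x 140 x 5 mm from x = -23 to +77 mm. Edge x = +77 is to be tucked. Keep fingertips above the 5 mm flat. Origin: underside below the tube's middle, z up. Starts flat, left or right (swaps with the tee), +x roughly away from the robot.
- tip_left (a point): Lower corner of the rail's flange edge at x = +77, y = +70, z = 0 mm of the rail.
- tip_right (a point): Lower corner of the rail's flange edge at x = +77, y = -70, z = 0 mm of the rail.
- panel: Loose sheet panel, bare 4 mm steel, 0.8 kg, 140 mm wide (y), mid-table. Its edge towards the robot is joggled: a square step up to a lap, over a slot 7 mm high, 30 mm deep; lap top 11 mm up. Origin: on the table at the foot of the step, mid-width; +x from the lap into the panel (tucking direction), z up. Lap's free edge x = -30 mm, step x = 0, far edge x = +150, 0.5 mm short of the fixed stop.
- lap_left (a point): Underside corner of the lap's free edge, at x = -30, y = +70, z = 7 mm of the panel.
- lap_right (a point): Underside corner of the lap's free edge, at x = -30, y = -70, z = 7 mm of the panel.
- stop: Fixed flat-bar stop, 180 mm long and 20 mm high, with two grey magnet blocks (47 mm high with their knobs) behind it; backs the panel's far edge. Origin: table level, middle of the face towards the panel; +x away from the panel.
- table: Steel welding table, top at z = 0, rigid; fixed.
- tee: Bystander: steel T-piece, base 85 x 150 x 5 mm with a 5 mm plate standing 50 mm tall along its middle (no tube). Origin: middle of the underside.
- pliers: Bystander: blue-handled pliers lying flat, 170 mm long, 16 mm high. Origin near the pivot.
- wire_brush: Bystander: wooden wire brush, 260 mm long, 32 mm high, lying. Origin: middle, table level.
- offcut: Bystander: 40 mm square tube offcut standing upright, 75 mm tall. Origin: middle of the underside.
- spray_can: Bystander: spray can, 60 mm across, 190 mm tall, upright. Origin: middle of the underside.
- soapstone: Bystander: flat marker holder, 130 x 12 x 8 mm, lying. Origin: middle of the underside.
Things that resemble listed ones, but are neither listed nor needed, are in the scene too. Several things have the shape of the panel; the one meant has the colours described above.

How it is judged:
On the way:
1. the flange edge has entered the slot under the lap along its whole length, flat on the table (x of each of tip_left, tip_right in the frame of panel above -0.025 m and height (world z) of each of tip_left, tip_right below 0.006 m), for 0.05 s.
At the end, for the whole second after the job is handed in: Flange edge within 6 mm of the step at both corners and under 2 mm off the table; rail flat to 0.03 rad, within 8 mm of the panel's centre line; lap edge underside below 10.5 mm, panel moved under 8 mm; fingers still on the rail (over 5 N), rail on the table with over 13 N (weight 6 to 8 N) (x of each of tip_left, tip_right in the frame of panel above -0.006 m and height (world z) of each of tip_left, tip_right below 0.002 m and angle between rail's own z axis and vertical below 0.03 rad and y of rail in the frame of panel between -0.008 and 0.008 m and height (world z) of each of lap_left, lap_right below 0.0105 m and distance of panel from where it was at the start of the episode below 0.008 m and contact force between rail and table above 13 N and contact force between the fingers and rail above 5 N); the arm keeps its last pose, push and grip.
It fails at once if the lap edge of the panel is lifted by more than 3.5 mm (height (world z) of any of lap_left, lap_right above 0.0105 m).
It fails at once if the panel is shifted by more than 8 mm (distance of panel from where it was at the start of the episode above 0.008 m).
It fails at once if another thing on the table is moved by more than 20 mm (distance of any of tee, pliers, wire_brush, offcut, spray_can, soapstone from where it was at the start of the episode above 0.02 m).
It also fails if it takes over 45 s, if anything falls off the work surface, if the arm or the gripper's body presses on something with over 40 N, if the wrist force passes 120 N, or if a joint passes its speed limit or range.

## Working session

There is one attempt and no reset: what is moved stays moved. The work goes in short steps, Python scripts to look and compute and a tool call to move; the robot and the scene stay as the last step left them, time stands still between calls to the robot, and variables do not carry over. Pictures are saved under pics/ and viewed, at most 10 in all, crops included, and the job is handed in when it is done.

Besides the shell and the picture viewer there is one more tool, called after "Emit:" in YAML: its name, and indented under it one key for each argument. jog_arm: Moves the arm, as the interface text tells. Shifts and turns lie within -1 to 1; 1 stands for 0.25 m of shift or 180 degrees of turn. Its arguments: {"type":"object","properties":{"increments":{"type":"array"},"force":{"type":"number"}},"required":["increments"]}

```bash
mkdir -p pics; ls; cat > h.py <<'E'
import numpy as np, cv2
from scipy.spatial.transform import Rotation as R
from workcell import env,cams,ticket,spotter
def rot(a): 
    a=np.array(a,float)
    return R.from_quat(a[[1,2,3,0]]).as_matrix() if a.shape==(4,) else a
def ray(c,uv):
    K=np.array([[c['fx'],0,c['cx']],[0,c['fy'],c['cy']],[0,0,1.]])
    p=cv2.undistortPoints(np.array([[uv]],float),K,np.array([c['k1'],0,0,0.]))[0,0]
    return rot(c['attitude'])@np.array([p[0],p[1],1])
def onz(c,uv,z=0):
    d=ray(c,uv);o=np.array(c['xyz']);return o+d*(z-o[2])/d[2]
def proj(c,P):
    P=np.atleast_2d(P);q=(P-np.array(c['xyz']))@rot(c['attitude'])
    s=q[:,:2]/q[:,2:];r2=(s**2).sum(1,keepdims=True);s=s*(1+c['k1']*r2)
    return s*[c['fx'],c['fy']]+[c['cx'],c['cy']]
def save(c,n): cv2.imwrite('pics/'+n,c['pixels'][:,:,::-1])
E
python3 - <<'E'
from h import *
s=env.get_state();print({k:np.round(v,3) for k,v in s.items()})
P=[]
for n in('top','side'):
    c=cams.read_camera(n);P.append(c['pixels']);save(c,n+'0.png')
    print(n,{k:np.round(v,3) for k,v in c.items() if k!='pixels'})
    for t,z in(('rail',0),('tip_left',0),('tip_right',0),('panel',0),('lap_left',.007),('lap_right',.007),('stop',0),('tee',0),('pliers',.008),('offcut',0),('spray_can',0),('soapstone',0),('wire_brush',0)):
        for d in spotter.landmark_of(t,n)[:3]: print(t,np.round(d['uv'],1),round(d['conf'],2),np.round(onz(c,d['uv'],z),3)[:2])
E
```

```text
pics
{'clock': np.float64(0.0), 'joint_pos': array([ 1.059,  0.314,  0.045,  1.304, -0.   ,  1.431]), 'qvel': array([-0.001,  0.001, -0.001, -0.002,  0.   , -0.001]), 'tau': array([-0.0000e+00, -4.8062e+01,  2.9854e+01,  1.9000e-02, -0.0000e+00,
        0.0000e+00]), 'tcp_pos': array([0.209, 0.535, 0.23 ]), 'orientation': array([-0.   ,  0.185,  0.983, -0.001]), 'wrist_force': array([-0.035,  0.312,  0.558]), 'ft_torque': array([-0.005,  0.003,  0.   ]), 'grip_force': np.float64(0.0), 'finger_gap': np.float64(0.085)}
top {'fx': np.float64(542.189), 'fy': np.float64(542.189), 'cx': np.float64(273.47), 'cy': np.float64(207.645), 'k1': np.float64(0.067), 'xyz': array([ 0.239, -0.038,  1.63 ]), 'attitude': array([-0.064,  0.708, -0.701,  0.055])}
rail [179. 247.] 0.63 [0.396 0.267]
tip_left [165.4 215.6] 0.55 [0.491 0.312]
tip_right [208.4 230. ] 0.62 [0.448 0.18 ]
panel [288.3 184.8] 0.72 [ 0.59  -0.061]
panel [406.9 311.6] 0.61 [ 0.212 -0.41 ]
lap_left [430.3 323.7] 0.8 [ 0.179 -0.474]
lap_left [262.4 200.8] 0.7 [0.538 0.017]
lap_right [398.3 285.2] 0.7 [ 0.288 -0.386]
lap_right [186.7
[... 872 characters left out ...]
 0.85 [0.433 0.183]
panel [213.4 410.1] 0.67 [ 0.217 -0.404]
panel [315.4 218. ] 0.59 [ 0.594 -0.047]
lap_left [292.1 206.8] 0.64 [0.555 0.008]
lap_left [414.9 237.4] 0.17 [ 0.774 -0.211]
lap_right [319.2 242.9] 0.79 [ 0.56  -0.133]
lap_right [283.7 138.2] 0.72 [0.665 0.307]
lap_right [252.4 389. ] 0.63 [ 0.292 -0.398]
stop [364.7 197.1] 0.87 [ 0.748 -0.03 ]
tee [294.1 320.7] 0.56 [ 0.42  -0.296]
pliers [407.4 296.7] 0.59 [ 0.655 -0.345]
pliers [226.2 181.7] 0.49 [0.434 0.174]
offcut [268.8 154.3] 0.87 [0.593 0.256]
spray_can [416.9 238.5] 0.64 [ 0.782 -0.211]
soapstone [366.5 265.6] 0.8 [ 0.627 -0.232]
wire_brush [284.4 140.5] 0.78 [0.666 0.304]
wire_brush [404.9 295.3] 0.51 [ 0.658 -0.336]
```

View pics/top0.png

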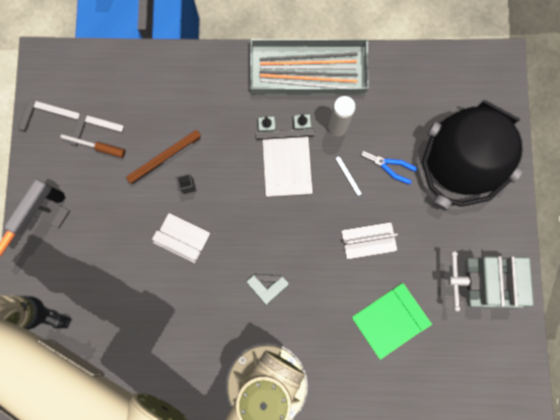

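View pics/side0.png

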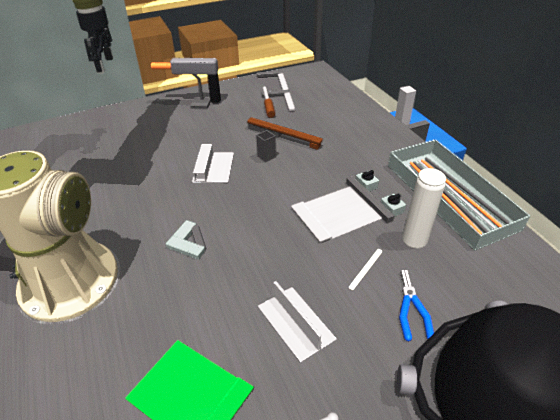

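The image shows the following.
- **Panel candidates:** the bare-steel sheet at top (288,166) / side (340,212), and the green sheet at top (392,321). The bare-steel one fits: it is mid-table and backed by the stop with magnets.
- **Rail:** at top (182,238), with the tube on the robot side.
- **Tee:** at (370,240).

Next I fit silhouettes and make a confirming crop.

```bash
cat > fit.py <<'E'
from h import *
from scipy.optimize import minimize
def box(x0,x1,y0,y1,z0,z1): return np.array([[x,y,z] for x in(x0,x1) for y in(y0,y1) for z in(z0,z1)])
RAIL=[box(-.023,.077,-.07,.07,0,.005),box(-.015,.015,-.07,.07,.005,.035)]
PANEL=[box(-.03,.004,-.07,.07,.007,.011),box(0,.150,-.07,.07,0,.004)]
def place(B,p):
    c,s=np.cos(p[2]),np.sin(p[2]);return B@np.array([[c,s,0],[-s,c,0],[0,0,1]])+[p[0],p[1],0]
S=8
def render(cam,model,p,bb):
    x0,y0,x1,y1=bb;m=np.zeros(((y1-y0)*S,(x1-x0)*S),np.uint8)
    for B in model:
        q=(proj(cam,place(B,p))-[x0,y0]+.5)*S-.5
        cv2.fillConvexPoly(m,cv2.convexHull(np.round(q*16).astype(np.int32)),1,shift=4)
    return cv2.resize(m.astype(np.float32),(x1-x0,y1-y0),interpolation=cv2.INTER_AREA)
def fit(obs,model,p0):
    def cost(p):
        return sum(((render(c,model,p,bb)-t)**2).sum()*w for c,t,bb,w in obs)
    sx=np.array([p0+d for d in np.vstack([np.zeros(3),np.diag([.01,.01,.08])])])
    r=minimize(cost,p0,method='Nelder-Mead',options=dict(initial_simplex=sx,xatol=1e-5,fatol=1e-4));return r.x,r.fun
def region(name,cam,c,p0):
    ds=spotter.cut_out(name,cam);u=proj(c,[p0[0],p0[1],0])[0]
    ds=[d for d in ds if np.hypot(*(np.array(d['uv'])-u))<35]
    if not ds: return None
    m=ds[0]['region'];ys,xs=np.where(m);bb=(max(xs.min()-12,0),max(ys.min()-12,0),min(xs.max()+13,560),min(ys.max()+13,420))
    return c,m[bb[1]:bb[3],bb[0]:bb[2]].astype(np.float32),bb,1.
E
python3 - <<'E'
from fit import *
C={n:cams.read_camera(n) for n in('top','side')}
tiles=[]
for name,mod,p0 in(('rail',RAIL,np.array([.40,.257,-.3])),('panel',PANEL,np.array([.59,-.055,.05]))):
    mid=p0+[.03,0,0] if name=='rail' else p0+[.06,0,0]
    O={n:region(name,n,C[n],mid) for n in C}
    for k in(['top'],['side'],['top','side']):
        if all(O[n] is not None for n in k): x,f=fit([O[n] for n in k],mod,p0);print(name,k,np.round(x,4),round(f,1),[O[n][1].sum() for n in k])
    for n in C:
        im=cv2.resize(C[n]['pixels'],None,fx=4,fy=4,interpolation=cv2.INTER_CUBIC)[:,:,::-1].copy()
        for B in mod:
            q=(proj(C[n],place(B,x))+.5)*4-.5
            cv2.polylines(im,[cv2.convexHull(q.astype(np.int32))],True,(0,0,255),1)
        u=(proj(C[n],[mid[0],mid[1],0])[0]*4).astype(int);tiles.append(im[max(u[1]-150,0):u[1]+150,max(u[0]-200,0):u[0]+200])
cv2.imwrite('pics/crop.png',np.vstack([np.hstack(tiles[:2]),np.hstack(tiles[2:])]))
E
```

```text
rail ['top'] [ 0.4     0.2718 -0.4442] 37.2 [np.float32(1560.0)]
panel ['top'] [ 0.5879 -0.0601  0.0628] 34.6 [np.float32(2607.0)]
panel ['side'] [ 0.5864 -0.0587  0.0653] 41.8 [np.float32(2833.0)]
panel ['top', 'side'] [ 0.5873 -0.0593  0.062 ] 99.6 [np.float32(2607.0), np.float32(2833.0)]
```

View pics/crop.png

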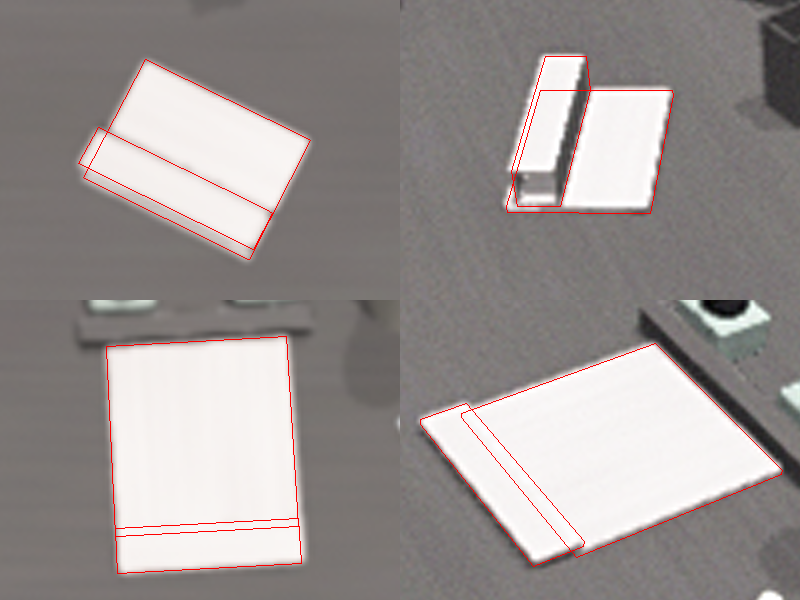

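The crop confirms both: the panel (top-camera fit x .587, y -.0595, yaw .063) and the rail (.400, .272, yaw -.444), and the outlines fit closely. Next, move above the tube and turn.

Emit:
jog_arm:
  increments:
    - [[-0.137,-0.088,0.05,0,0,0,0],[-0.137,-0.088,0.05,0,0,0,0],[-0.137,-0.088,0.05,0,0,0,0],[-0.137,-0.088,0.05,0,0,0,0],[-0.137,-0.088,0.05,0,0,0,0],[-0.137,-0.088,0.05,0,0,0,0],[-0.137,-0.088,0.05,0,0,0,0],[-0.137,-0.088,0.05,0,0,0,0],[0,0,0,0,0,-0.0434,0],[0,0,0,0,0,-0.0434,0],[0,0,0,0,0,-0.0434,0],[0,0,0,0,0,-0.0434,0],[0,0,0,0,0,-0.0434,0],[0,0,0,0,0,-0.0434,0],[0,0,0,0,0,-0.0434,0],[0,0,0,0,0,-0.0434,0],[0,0,0,0,0,-0.0434,0],[0,0,0,0,0,-0.0434,0]]

```text
clock: 3.5
tcp_pos: [0.4003, 0.2723, 0.1314]
orientation: [0.0, -0.478, 0.878, 0.0]
wrist_force: [-0.5, 0.0, -0.3]
finger_gap: 0.085
grip_force: 0.0
```

```bash
cat >> h.py <<'E'
def goto(p,yaw):
    """tool shift (units) and turn to reach TCP p, pointing down, tool y at world yaw"""
    s=env.get_state();M=rot(s['orientation']);y=np.array([np.cos(yaw),np.sin(yaw),0]);z=np.array([0,0,-1.])
    T=np.c_[np.cross(y,z),y,z]
    print('t',s['clock'],'tcp',np.round(s['tcp_pos'],4),'yaw',round(np.degrees(np.arctan2(M[1,1],M[0,1])),2),'q',np.round(s['joint_pos'],2),'F',np.round(s['wrist_force'],1),'gap',round(float(s['finger_gap']),4),'grip',s['grip_force'])
    print('shift',np.round(M.T@(np.array(p)-s['tcp_pos'])/.25,4),'turn',np.round(R.from_matrix(M.T@T).as_rotvec()/np.pi,4))
E
python3 -c "
from h import *
goto([.4,.272,.008],np.pi-.444)"
```

```text
t 3.5 tcp [0.4003 0.2723 0.1314] yaw 147.14 q [ 0.43  0.2  -0.36  1.01  0.   -0.57] F [-0.5  0.  -0.3] gap 0.085 grip 0.0
shift [0.0018 0.0006 0.4937] turn [-0.      0.0001 -0.0412]
```

Emit:
jog_arm:
  increments:
    - [[0,0,0,0,0,-0.0412,0],[0.002,0,0.12,0,0,0,0],[0,0,0.12,0,0,0,0],[0,0,0.12,0,0,0,0],[0,0,0.08,0,0,0,0],[0,0,0.046,0,0,0,0],[0,0,0,0,0,0,0],[0,0,0,0,0,0,0]]

```text
clock: 4.3
tcp_pos: [0.4005, 0.272, 0.0104]
orientation: [0.0, -0.532, 0.847, -0.0]
wrist_force: [-0.3, 0.0, 0.9]
finger_gap: 0.0854
grip_force: 0.0
```

```bash
python3 - <<'E'
from h import *
goto([.4,.272,.008],np.pi-.444)
c=cams.read_camera('side');u=proj(c,[.42,.27,.03])[0].astype(int)
im=cv2.resize(c['pixels'][u[1]-60:u[1]+50,u[0]-70:u[0]+80],None,fx=5,fy=5,interpolation=cv2.INTER_CUBIC)
cv2.imwrite('pics/grasp.png',im[:,:,::-1])
E
```

```text
t 4.3 tcp [0.4005 0.272  0.0104] yaw 154.24 q [ 0.43  0.33 -0.53  0.71  0.   -0.69] F [-0.3  0.   0.9] gap 0.0854 grip 0.0
shift [0.001  0.0019 0.0096] turn [-0.0001  0.0002 -0.0018]
```

View pics/grasp.png

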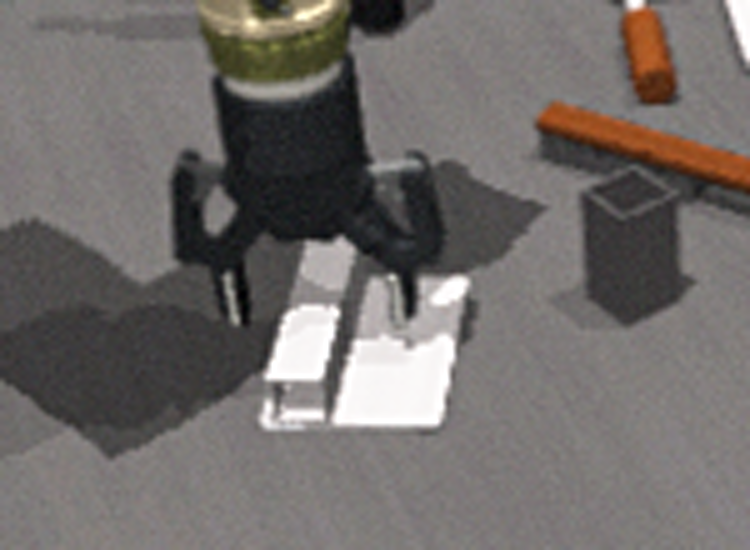

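The fingers straddle the tube (tips at about (235,322) and (405,322) in the crop). Close.

Emit:
jog_arm:
  increments:
    - [[0,0,0.008,0,0,-0.0018,0],[0,0,0,0,0,0,255],[0,0,0,0,0,0,255],[0,0,0,0,0,0,255],[0,0,0,0,0,0,255],[0,0,0,0,0,0,255],[0,0,0,0,0,0,255],[0,0,0,0,0,0,255],[0,0,0,0,0,0,255],[0,0,0,0,0,0,255]]
  force: 80

```text
clock: 5.35
tcp_pos: [0.3995, 0.2723, 0.0083]
orientation: [0.0, -0.534, 0.845, 0.001]
wrist_force: [-2.9, 1.0, 5.8]
finger_gap: 0.0285
grip_force: 81.8
```

```bash
python3 -c "
from h import *
goto([.4,.272,.008],np.pi-.444)"
```

```text
t 5.35 tcp [0.3995 0.2723 0.0083] yaw 154.58 q [ 0.43  0.33 -0.53  0.71  0.   -0.7 ] F [-2.9  1.   5.8] gap 0.0285 grip 81.77292108535767
shift [ 0.0003 -0.0024  0.0011] turn [0.0004 0.0003 0.0001]
```

Emit:
jog_arm:
  increments:
    - [[0,0,-0.04,0,0,0,255],[0,0,-0.06,0,0,0,255],[0,0,-0.06,0,0,0,255],[0,0,0,0,0,-0.0404,255],[0,0,0,0,0,-0.0404,255],[0,0,0,0,0,-0.0404,255],[0,0,0,0,0,-0.0403,255],[0,0,0,0,0,0,255],[0,0,0,0,0,0,255]]

```text
clock: 6.25
tcp_pos: [0.3995, 0.2714, 0.0474]
orientation: [0.001, 0.728, -0.686, -0.0]
wrist_force: [0.7, 0.0, -6.7]
finger_gap: 0.0286
grip_force: 80.1
```

```bash
python3 -c "
from h import *
goto([.4506,-.0683,.048],np.pi+.063)"
```

```text
t 6.25 tcp [0.3995 0.2714 0.0474] yaw -176.55 q [ 0.43  0.28 -0.49  0.81 -0.   -1.2 ] F [ 0.7  0.  -6.7] gap 0.0286 grip 80.05974769592285
shift [ 1.3686 -0.1224 -0.0014] turn [ 0.0004 -0.0002 -0.0009]
```

Emit:
jog_arm:
  increments:
    - [[0.06,-0.006,0,0,0,0,255],[0.12,-0.011,0,0,0,0,255],[0.137,-0.0122,0,0,0,0,255],[0.137,-0.0122,0,0,0,0,255],[0.137,-0.0122,0,0,0,0,255],[0.137,-0.0122,0,0,0,0,255],[0.137,-0.0122,0,0,0,0,255],[0.137,-0.0122,0,0,0,0,255],[0.137,-0.0122,0,0,0,0,255],[0.12,-0.011,0,0,0,0,255],[0.08,-0.007,0,0,0,0,255],[0.03,-0.003,0,0,0,0,255],[0,0,0,0,0,0,255],[0,0,0,0,0,0,255]]

```text
clock: 7.65
tcp_pos: [0.4518, -0.0671, 0.0476]
orientation: [0.0, 0.729, -0.685, -0.001]
wrist_force: [-0.2, -0.0, -6.1]
finger_gap: 0.0287
grip_force: 80.1
```

```bash
cat > look.py <<'E'
import sys
from fit import *
zr=float(sys.argv[1]); pr=np.array(eval(sys.argv[2]))
C={n:cams.read_camera(n) for n in('top','side')};T=[]
for n in C:
    im=cv2.resize(C[n]['pixels'],None,fx=4,fy=4,interpolation=cv2.INTER_CUBIC)[:,:,::-1].copy()
    for mod,x,z in((RAIL,pr,zr),(PANEL,np.array([.5873,-.0597,.063]),0)):
        for B in mod: cv2.polylines(im,[cv2.convexHull(((proj(C[n],place(B,x)+[0,0,z])+.5)*4-.5).astype(np.int32))],True,(0,0,255),1)
    u=(proj(C[n],[.52,-.06,0])[0]*4).astype(int);T.append(im[u[1]-300:u[1]+300,u[0]-200:u[0]+200])
cv2.imwrite('pics/'+sys.argv[3],np.hstack(T))
E
python3 - <<'E'
from fit import *
goto([.4506,-.0683,.008],np.pi+.063)
s=env.get_state();p=s['tcp_pos']
c=cams.read_camera('top');print([(np.round(d['uv'],1),round(d['conf'],2)) for d in spotter.cut_out('rail','top')])
for t in('tip_left','tip_right'): 
  for n in('top','side'):
    c=cams.read_camera(n); print(t,n,[(np.round(onz(c,d['uv'],p[2]-.008),4),round(d['conf'],2)) for d in spotter.landmark_of(t,n)[:2]])
E
python3 look.py 0.0395 '[.4506,-.0683,.063]' pre.png
```

```text
t 7.65 tcp [ 0.4518 -0.0671  0.0476] yaw -176.41 q [-0.32  0.23 -0.55  0.79  0.   -1.96] F [-0.2 -0.  -6.1] gap 0.0287 grip 80.05740523338318
shift [0.0048 0.005  0.1582] turn [ 0.0003  0.0003 -0.0001]
[(array([310.1, 227.7]), 0.45), (array([369.9, 240. ]), 0.22)]
tip_left top []
tip_left side [(array([0.5297, 0.0098, 0.0396]), 0.71)]
tip_right top []
tip_right side [(array([ 0.534 , -0.1221,  0.0396]), 0.55), (array([ 0.6034, -0.2691,  0.0396]), 0.31)]
```

View pics/pre.png

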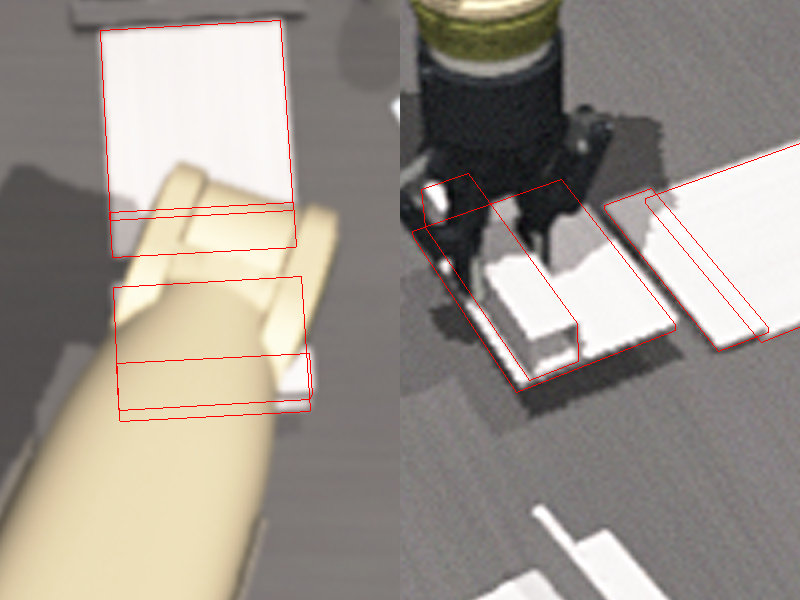

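The side view shows the rail level and square, 30 mm short of the lap, with the overlay matching. Lower it to the table.

Emit:
jog_arm:
  increments:
    - [[0.0048,0.005,0.05,0,0,0,255],[0,0,0.05,0,0,0,255],[0,0,0.04,0,0,0,255],[0,0,0.012,0,0,0,255],[0,0,0.004,0,0,0,255],[0,0,0,0,0,0,255],[0,0,0,0,0,0,255]]

```text
clock: 8.95
tcp_pos: [0.4518, -0.0692, 0.0092]
orientation: [-0.0, 0.729, -0.684, 0.0]
wrist_force: [-0.3, 0.2, -6.9]
finger_gap: 0.0288
grip_force: 79.8
```

```bash
python3 -c "
from h import *
goto([.5105,-.0645,.0083],np.pi+.063)"
```

```text
t 8.95 tcp [ 0.4518 -0.0692  0.0092] yaw -176.37 q [-0.33  0.29 -0.6   0.69  0.   -1.96] F [-0.3  0.2 -6.9] gap 0.0288 grip 79.79935884475708
shift [-0.0041 -0.2354  0.004 ] turn [-0.0003 -0.0001  0.0001]
```

Emit:
jog_arm:
  increments:
    - [[-0.002,0,0.004,0,0,0,255],[0,0,0,0,0,0,255],[0,0,0,0,0,0,255]]

```text
clock: 9.25
tcp_pos: [0.4519, -0.0688, 0.0083]
orientation: [-0.0, 0.729, -0.684, 0.001]
wrist_force: [0.8, -0.8, -2.8]
finger_gap: 0.0287
grip_force: 80.4
```

Emit:
jog_arm:
  increments:
    - [[0,0,0.002,0,0,0,255],[0,0,0,0,0,0,255],[0,0,0,0,0,0,255]]

```text
clock: 9.55
tcp_pos: [0.452, -0.0688, 0.0083]
orientation: [-0.0, 0.729, -0.684, 0.001]
wrist_force: [-1.7, -0.1, 6.4]
finger_gap: 0.0289
grip_force: 81.6
```

Emit:
jog_arm:
  increments:
    - [[0,-0.01,-0.001,0,0,0,255],[0,-0.02,0,0,0,0,255],[0,-0.02,0,0,0,0,255],[0,-0.02,0,0,0,0,255],[0,-0.02,0,0,0,0,255],[0,-0.01,0,0,0,0,255],[0,0,0,0,0,0,255],[0,0,0,0,0,0,255]]

```text
clock: 10.35
tcp_pos: [0.4721, -0.0667, 0.0083]
orientation: [0.002, 0.729, -0.685, -0.002]
wrist_force: [-15.8, 0.4, 16.1]
finger_gap: 0.0286
grip_force: 83.3
```

```bash
python3 -c "
from h import *
goto([.5105,-.0645,.0083],np.pi+.063)"
python3 look.py 0 '[.4764,-.0671,.063]' near.png
```

```text
t 10.35 tcp [ 0.4721 -0.0667  0.0083] yaw -176.4 q [-0.31  0.32 -0.54  0.71 -0.   -1.94] F [-15.8   0.4  16.1] gap 0.0286 grip 83.31087470054626
shift [ 0.0008 -0.1538 -0.0012] turn [ 0.0021  0.     -0.0001]
```

View pics/near.png

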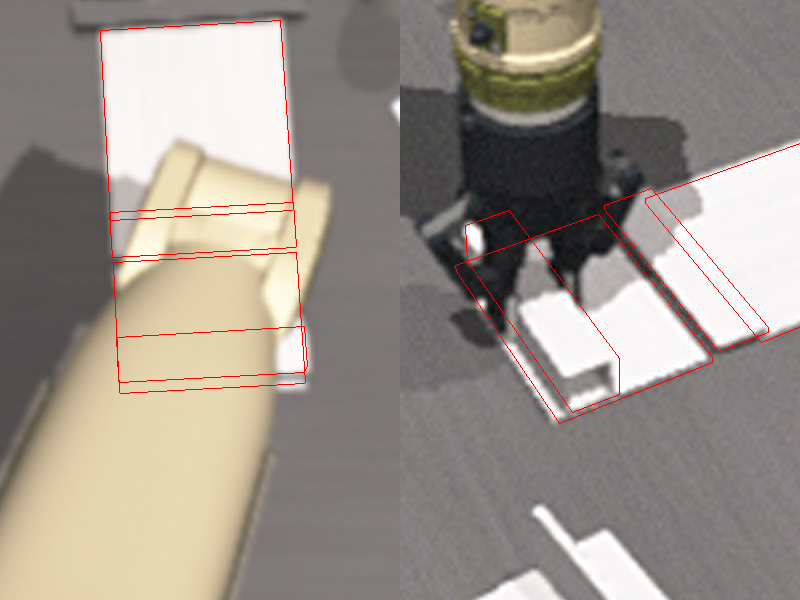

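The rail is in line with the panel, with its edge about 4–5 mm short of the lap. The friction drag is high, so I ease the downward push.

Emit:
jog_arm:
  increments:
    - [[0,0,-0.0035,0,0,0,255],[0,0,0,0,0,0,255],[0,0,0,0,0,0,255]]

```text
clock: 10.75
tcp_pos: [0.476, -0.0669, 0.0083]
orientation: [0.0, 0.729, -0.684, -0.0]
wrist_force: [-2.7, -0.6, -1.4]
finger_gap: 0.0284
grip_force: 81.0
```

```bash
python3 -c "
from h import *
goto([.5105,-.0645,.0083],np.pi+.063)"
```

```text
t 10.75 tcp [ 0.476  -0.0669  0.0083] yaw -176.37 q [-0.31  0.33 -0.54  0.71  0.   -1.94] F [-2.7 -0.6 -1.4] gap 0.0284 grip 80.95595240592957
shift [-7.000e-04 -1.382e-01 -1.000e-04] turn [0.0001 0.0001 0.0001]
```

Emit:
jog_arm:
  increments:
    - [[0,-0.01,0,0,0,0,255],[0,-0.02,0,0,0,0,255],[0,-0.02,0,0,0,0,255],[0,-0.01,0,0,0,0,255],[0,0,0,0,0,0,255],[0,0,0,0,0,0,255]]

```text
clock: 11.35
tcp_pos: [0.491, -0.066, 0.0083]
orientation: [0.0, 0.729, -0.684, -0.0]
wrist_force: [-3.9, 0.6, -0.1]
finger_gap: 0.0289
grip_force: 81.0
```

```bash
python3 -c "
from h import *
goto([.5105,-.0645,.0083],np.pi+.063)"
```

```text
t 11.35 tcp [ 0.491  -0.066   0.0083] yaw -176.37 q [-0.3   0.35 -0.5   0.72 -0.   -1.93] F [-3.9  0.6 -0.1] gap 0.0289 grip 80.9539532661438
shift [-0.0012 -0.0781 -0.0001] turn [0.0002 0.     0.0001]
```

Emit:
jog_arm:
  increments:
    - [[0,-0.01,0,0,0,0,255],[0,-0.02,0,0,0,0,255],[0,-0.015,0,0,0,0,255],[0,-0.01,0,0,0,0,255],[0,0,0,0,0,0,255],[0,0,0,0,0,0,255]]

```text
clock: 11.95
tcp_pos: [0.505, -0.0652, 0.0083]
orientation: [-0.0, 0.729, -0.684, -0.0]
wrist_force: [-2.6, 0.2, -2.4]
finger_gap: 0.0284
grip_force: 81.0
```

Emit:
jog_arm:
  increments:
    - [[0,-0.008,0,0,0,0,255],[0,0,0,0,0,0,255],[0,0,0,0,0,0,255]]

```text
clock: 12.25
tcp_pos: [0.5071, -0.065, 0.0083]
orientation: [-0.0, 0.729, -0.684, 0.0]
wrist_force: [-2.7, 0.7, -3.1]
finger_gap: 0.0286
grip_force: 80.8
```

Emit:
jog_arm:
  increments:
    - [[0,-0.008,0,0,0,0,255],[0,0,0,0,0,0,255],[0,0,0,0,0,0,255]]

```text
clock: 12.55
tcp_pos: [0.5093, -0.0649, 0.0083]
orientation: [-0.0, 0.729, -0.684, 0.0]
wrist_force: [-0.7, -0.6, -5.0]
finger_gap: 0.0287
grip_force: 80.5
```

Emit:
jog_arm:
  increments:
    - [[0,-0.006,0,0,0,0,255],[0,0,0,0,0,0,255],[0,0,0,0,0,0,255]]

```text
clock: 12.85
tcp_pos: [0.5094, -0.0649, 0.0083]
orientation: [0.001, 0.729, -0.684, -0.001]
wrist_force: [-5.0, -2.0, -0.3]
finger_gap: 0.0287
grip_force: 80.9
```

Emit:
jog_arm:
  increments:
    - [[0,-0.004,0,0,0,0,255],[0,0,0,0,0,0,255],[0,0,0,0,0,0,255]]

```text
clock: 13.15
tcp_pos: [0.5095, -0.0649, 0.0083]
orientation: [0.001, 0.729, -0.684, -0.001]
wrist_force: [-8.9, -2.1, 3.0]
finger_gap: 0.0289
grip_force: 81.3
```

```bash
python3 -c "
from h import *
goto([.5105,-.0645,.0083],np.pi+.063)"
python3 look.py 0 '[.5100,-.0647,.063]' home.png
```

```text
t 13.15 tcp [ 0.5095 -0.0649  0.0083] yaw -176.38 q [-0.28  0.38 -0.45  0.74 -0.   -1.92] F [-8.9 -2.1  3. ] gap 0.0289 grip 81.28488421440125
shift [-0.0014 -0.0043 -0.    ] turn [ 0.0011 -0.0001  0.    ]
```

View pics/home.png

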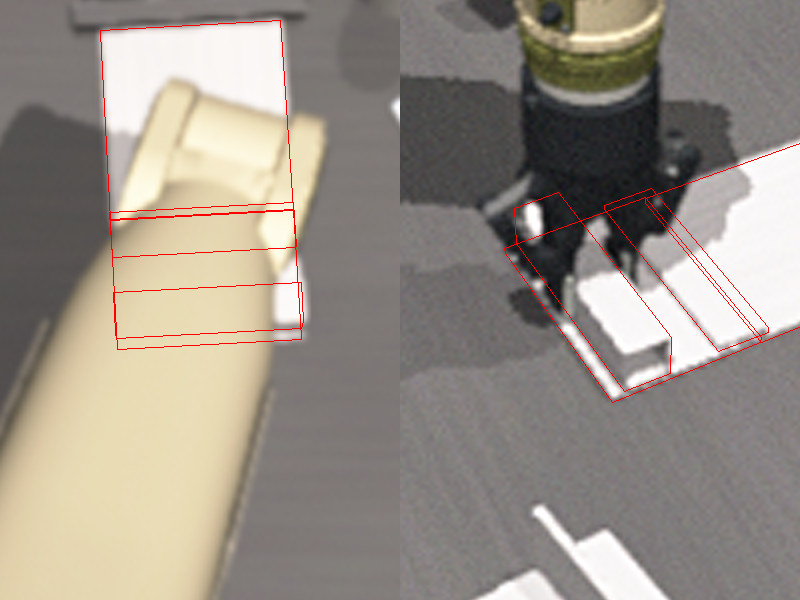

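The rail is home: the lap overlaps the flat, the ends line up with the panel's sides, and the contact stall came at the expected place. Now press down.

Emit:
jog_arm:
  increments:
    - [[0,0,0.0015,0,0,0,255],[0,0,0.0012,0,0,0,255],[0,0,0,0,0,0,255],[0,0,0,0,0,0,255],[0,0,0,0,0,0,255]]

```text
clock: 13.75
tcp_pos: [0.5095, -0.0649, 0.0083]
orientation: [0.001, 0.729, -0.684, -0.001]
wrist_force: [-9.9, -2.3, 6.9]
finger_gap: 0.0286
grip_force: 82.1
```

Emit:
jog_arm:
  increments:
    - [[0,0,0,0,0,0,255],[0,0,0,0,0,0,255],[0,0,0,0,0,0,255]]

```text
clock: 14.05
tcp_pos: [0.5095, -0.0649, 0.0083]
orientation: [0.001, 0.729, -0.684, -0.001]
wrist_force: [-9.4, -1.8, 7.9]
finger_gap: 0.0289
grip_force: 82.1
```

Emit:
jog_arm:
  increments:
    - [[0,0,0.002,0,0,0,255],[0,0,0.0022,0,0,0,255],[0,0,0,0,0,0,255],[0,0,0,0,0,0,255],[0,0,0,0,0,0,255],[0,0,0,0,0,0,255]]

```text
clock: 14.65
tcp_pos: [0.5095, -0.0649, 0.0082]
orientation: [0.001, 0.729, -0.684, -0.001]
wrist_force: [-13.1, -0.6, 17.3]
finger_gap: 0.0289
grip_force: 83.3
```

Emit:
jog_arm:
  increments:
    - [[0,0,-0.0006,0,0,0,255],[0,0,0,0,0,0,255],[0,0,0,0,0,0,255],[0,0,0,0,0,0,255]]

```text
clock: 15.05
tcp_pos: [0.5095, -0.0649, 0.0083]
orientation: [0.001, 0.729, -0.684, -0.001]
wrist_force: [-14.0, -0.5, 16.4]
finger_gap: 0.029
grip_force: 83.0
```

```bash
python3 -c "
from h import *
goto([.5105,-.0645,.0083],np.pi+.063)
print(ticket.hand_in())"
```

```text
t 15.05 tcp [ 0.5095 -0.0649  0.0083] yaw -176.38 q [-0.28  0.38 -0.45  0.74 -0.   -1.92] F [-14.   -0.5  16.4] gap 0.029 grip 83.01057457923889
shift [-0.0014 -0.0042 -0.0002] turn [ 0.0009 -0.0002  0.0001]
the job is handed in; nothing more can be done
None
```

I handed the job in at 15 s, with no verdict returned: the flange is home against the step, the rail's ends are in line with the panel's sides, and the arm is still gripping (about 83 N) and pressing down at about 16 N.

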